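Clear the coaster and hold the cedar-ball dish over it, turned a quarter turn

ROBOT

A 7-joint arm with a two-finger parallel gripper is mounted at the origin on the work surface. World frame = base frame: x ahead of the robot, y to its left, z up, the work surface at z = 0. Lengths are in mm, angles in rad, forces in N, time in s.
With the tool pointing down it reaches from about 425 to 975 mm from the base axis. Payload 16.7 kg.
Tool frame: the origin (TCP) lies on the centre line of the jaws, within the pads' length; the fingertips stand 19 mm ahead of it and the grasp point (between the pads) is the TCP; z points along the fingers, y is the direction in which the jaws open and shut (so a half turn about z gives the same grasp; the last joint's range is limited). The gripper opens to 85 mm and grips with 20 to 120 N. Pads are 22 mm wide; open, the fingers measure 114 mm over their backs; the gripper's body (76 mm by 85 mm) begins 54 mm behind the grasp point. The pads swing forward as they close: fully open they stand 13 mm farther back than shut.
Start: joints at [1.141, 0.426, 0.074, 1.606, -0.034, 1.111, -0.067], TCP at [186.379, -648.722, 250.302] pointing down, gripper open.
Joint ranges: [-2.85, 2.85], [-0.5, 2.14], [-1.23, 1.37], [0.21, 2.46], [-1.02, 4.16], [0.16, 2.05], [-2.73, 2.73]. Speed limits (rad/s): [1.89, 1.89, 2.39, 2.39, 3.01, 3.01, 3.01].

INTERFACE

Orientations are given as a rotation vector (axis times angle).
In Python, from station import env, capture, regions_of gives the robot as it stands.
- The arm moves only by the tool apply_moves, never from a script. Its argument "steps" is one flat list of numbers, 7 for each row, row after row: the opening, from 0 (shut) to 1 (fully open), then the shift along the tool's x, y, z in mm, then the turn, a rotation vector about the tool's x, y, z in rad. A call has 1 to 8 rows; each row is the pose to reach, as a shift and turn from the pose measured when the call began, along the tool's axes at that moment; what a row does not reach only later rows make up. A row lasts 1/12 s, in which the tool goes at most 41.7 mm and 7.16 degrees, less where a joint would pass 70% of its speed; a pose out of reach is approached as far as the arm can. A call with a gripper value outside its range is refused whole. The fingers move at their own pace and stop on an object; the grip force is fixed at half the most. Time passes only in rows, so rows that repeat a pose let the fingers close. It gives the time, the measured TCP pose, the force and the opening at its end, in the units of the state.
- env.read_state(): the state, without advancing time (a new reading comes with each control period).
- capture(name): name is "scene" or "top"; returns a dict with "img" (384x512x3 uint8, red, green, blue), "z_map" (384x512 float32, mm along the optical axis (not along the pixel's ray), 0 where there is no reading), "K" (3x3 intrinsics, pixels), "k1" (the pictures are not rectified: a ray, as slopes to the right and down, at radius r is drawn at 1 + k1 r^2 times it, then the intrinsics apply), "extrinsics" (4x4, takes a point from camera to world coordinates). Camera axes: x right, y down, z forward; pixel columns grow to the right and rows downward; lengths in mm; the calibration is good to about 2 mm. A picture is of the moment at which its call begins.
- env.finish_job(): hands the job in, once; it reports no verdict.
Trained networks look in a picture, given as the dict that the camera call returned (one of the last four; its "shot" number tells which), for a name from the list of things; names that differ only in an ending like _2 or _b are one class to them, and where a whole thing is asked for, a point or a joint stands for the part that bears it (a point fixed in the world has none). Each returns a list of dicts, best first, with "confidence" (0 to 1); they miss things now and then, are a little off and sometimes report something else, mostly with a low value. They report only what shows in the picture. A call takes as long as a camera call.
- regions_of(query, picture): "region" (384x512 bool, what is visible of it) and "bbox" ([centre column, centre row, width, height] in pixels, round what is visible of it).
The state is a dict: "time": time; "joints": joint angles; "qvel": joint speeds; "joint_efforts": joint torques, N m; "ee_pos": TCP position; "orientation": TCP orientation; "contact_force": force on the tool from outside, world axes, zero at the start; "wrist_torque": the same for the moment, N m; "opening": opening from 0.0 (shut) to 1.0 (fully open).
Only numpy, scipy, OpenCV 4.12 (cv2) and the standard library are available. Lean on these libraries where they do the work, as an engineer would, in place of code of your own. Each camera call takes 0.05 s, during which the arm holds its last target. There are 200 camera calls.

TASK

First clear the cork coaster: drop the burnt-out candle tin that stands on it into the slatted metal basket. Then lift the steel dish well clear of the bench by its overhead handle, with the loose cedar ball lying in it, and only then, in the air, give it a quarter turn anticlockwise (seen from above) and bring it over the middle of the coaster, so that the dish's rim tab points the same way as the coaster's tab; keep it level and the ball in the middle all the while, and leave the case, votive cup, comb and opener where they are. Finish still holding the dish in the gripper, level and still, about 8 cm above the coaster: do not set it down.

Things in the scene. Friction and masses are not known exactly. Their poses are not given: they have to be found in the camera images.
- tin_center (a point): Burnt-out candle tin: open round aluminium tin, 50 mm across, 32 mm high, wall 3 mm, about 30 g, standing upright on the coaster. The point is its centre, half-way up; z along its axis.
- basket: Open-topped basket of dark steel slats, fixed, 150 x 150 mm outside, 85 mm high, walls and floor 5 mm. Origin: centre of its underside on the bench; x and y along its sides, z up.
- coaster: Flat round cork coaster, fixed to the bench, 110 mm across, 5 mm thick, with a 24 mm wide cork tab with a small dark hole sticking out of its edge to 84 mm from the centre. Origin: centre of the underside; x points to the tab, z up.
- dish_grip (a point): Middle of the dark wooden bar of the dish's rigid overhead handle, over the dish's centre: grip here from above. Bar 14 mm thick along x, 90 mm long along y, 16 mm high; the point is its centre, 115 mm above the dish's underside, with 50 mm free below it down to the ball. Axes as the dish's: x to the rim tab, z up.
- dish: Round dished steel plate, loose, 156 mm across, rim 30 mm high, 0.2 to 0.33 kg with its handle; a flat 24 mm wide tab on the rim reaches 108 mm from the centre. Origin: centre of its underside; x to the tab, z up. Starts with the tab about a quarter turn clockwise of the coaster's. Inside slopes 13 degrees to a small flat middle: the ball strays if it is jerked or tilted.
- dish_seat (a point): Centre of the dish's inner floor, where the ball rests, 8 mm above the dish's underside; axes as the dish's.
- dish_tab (a point): Top of the dish's rim tab near its end, 100 mm from the dish's centre along its x, 30 mm above its underside.
- ball_center (a point): Centre of the loose cedar ball, 38 mm across, 25 g, lying in the dish.
- case_center (a point): Bystander: closed orange ice grip case, 75 x 125 x 36 mm; its centre.
- votive_center (a point): Bystander: clear glass votive cup, 68 mm across, 65 mm high; its centre.
- comb_center (a point): Bystander: blue plastic comb lying flat, 32 x 170 x 5 mm, long along y; its centre.
- opener_center (a point): Bystander: steel bottle opener lying flat, 131 mm long along x (65 mm behind the point to 66 mm ahead of it), 42 mm wide, 8 mm high, a ring at its +x end; a point on its middle, 3.5 mm up.

How it is judged (in metres and radians):
On the way, in this order (a step that is already met when the one before it is completed fails the run):
1. the candle tin lies in the basket, let go (x of tin_center in the frame of basket between -0.07 and 0.07 m and y of tin_center in the frame of basket between -0.07 and 0.07 m and height (world z) of tin_center below 0.06 m and contact force between the fingers and tin below 0.05 N), for 0.2 s.
2. the dish is lifted 3 cm or more clear of the bench, still pointing much as it stood, with the ball in the middle (contact force between the fingers and dish above 1 N and horizontal distance between ball_center and dish_seat below 0.022 m and z of ball_center in the frame of dish_seat below 0.035 m and height (world z) of dish above 0.03 m and angle between the x axis of dish and the x axis of coaster, either way round above 1.1 rad), for 0.1 s.
At the end, for the whole second after the job is handed in: Tin in the basket; gripper holds the dish, underside 45-135 mm above the bench, centre within 25 mm of the coaster's, tab along the coaster's tab within 0.18 rad, level within 0.1 rad, still; ball at rest in it within 22 mm of the middle (x of tin_center in the frame of basket between -0.07 and 0.07 m and y of tin_center in the frame of basket between -0.07 and 0.07 m and height (world z) of tin_center below 0.06 m and horizontal distance between ball_center and dish_seat below 0.022 m and z of ball_center in the frame of dish_seat below 0.035 m and contact force between the fingers and dish above 1 N and horizontal distance between dish and coaster below 0.025 m and height (world z) of dish between 0.045 and 0.135 m and angle between the x axis of dish and the x axis of coaster, either way round below 0.18 rad and x of dish_tab in the frame of coaster above 0.05 m and angle between dish's own z axis and vertical below 0.1 rad and linear speed of dish below 0.03 m/s and linear speed of ball below 0.06 m/s); the arm keeps its last pose, push and grip.
It fails at once if the dish is tipped (0.22 rad or more) (angle between dish's own z axis and vertical above 0.22 rad).
It fails at once if the ball strays from the middle of the dish (35 mm or more) (horizontal distance between ball_center and dish_seat above 0.035 m).
It fails at once if the orange case, glass votive cup, comb, bottle opener is disturbed (moved 25 mm) (distance of any of case_center, votive_center, comb_center, opener_center from where it was at the start of the episode above 0.025 m).
It also fails if it takes over 64 s, if anything falls off the work surface, if the arm or the gripper's body presses on something with over 40 N, if the wrist force passes 120 N, or if a joint passes its speed limit or range.

## Working session

There is one attempt and no reset: what is moved stays moved. The work goes in short steps, Python scripts to look and compute and a tool call to move; the robot and the scene stay as the last step left them, time stands still between calls to the robot, and variables do not carry over. Pictures are saved under pics/ and viewed, on a budget of 10 in all, crops included, one or two more only if the job needs it, and the job is handed in when it is done.

Besides the shell and the picture viewer there is one more tool, called after "Call:" as a command line: name --argument value ..., lists and objects as JSON in quotes. apply_moves: Moves the arm, as the interface text tells. Its arguments: {"type":"object","properties":{"steps":{"type":"array"}},"required":["steps"]}

```bash
mkdir -p pics; ls
cat > h.py <<'E'
import numpy as np,cv2
from scipy.spatial.transform import Rotation as R
from station import env,capture,regions_of
def cloud(p):
    h,w=p["z_map"].shape; v,u=np.mgrid[:h,:w]; K=p["K"]
    xd=(u-K[0,2])/K[0,0]; yd=(v-K[1,2])/K[1,1]; x,y=xd.copy(),yd.copy()
    for _ in range(8):
        f=1+p["k1"]*(x*x+y*y); x,y=xd/f,yd/f
    z=p["z_map"]; P=np.stack([x*z,y*z,z,np.ones_like(z)],-1)@np.array(p["extrinsics"]).T
    P=P[...,:3]; P[z<=0]=np.nan; return P
def save(p,n): cv2.imwrite(f"pics/{n}.png",p["img"][...,::-1])
E
python3 - <<'E'
from h import *
np.set_printoptions(precision=1,suppress=True)
s=env.read_state(); print(s)
ims=[]
for c in("scene","top"):
    p=capture(c); ims.append(p["img"]); P=cloud(p); print(c,np.array(p["extrinsics"]).round(2).tolist(),p["k1"])
    for q in["tin_center","basket","coaster","dish_grip","dish","dish_tab","ball_center","case_center","votive_center","comb_center","opener_center"]:
        for r in regions_of(q,p)[:2]:
            m=r["region"]; X=P[m]; X=X[~np.isnan(X[:,0])]
            if len(X): print(q,round(r["confidence"],2),np.round(r["bbox"]),m.sum(),"med",np.median(X,0),"lo",np.percentile(X,3,axis=0),"hi",np.percentile(X,97,axis=0))
cv2.imwrite("pics/a.png",cv2.resize(np.vstack([ims[0],ims[1]])[...,::-1],None,fx=.78,fy=.78))
save(p,"top0")
E
```

```text
pics
{'time': 0.0, 'joints': array([ 1.1,  0.4,  0.1,  1.6, -0. ,  1.1, -0.1]), 'qvel': array([ 0., -0.,  0., -0., -0.,  0., -0.]), 'joint_efforts': array([  0. , -95. ,   3.8, -46.4,   0. ,   0. ,   0. ]), 'ee_pos': array([ 186.3, -648.4,  249.6]), 'orientation': array([-3.1, -0.4,  0. ]), 'contact_force': array([ 0.5, -0.3, -0.1]), 'wrist_torque': array([-0.,  0., -0.]), 'opening': 1.000560632234435}
scene [[-0.64, 0.56, -0.52, 976.35], [0.76, 0.48, -0.43, 290.49], [0.01, -0.67, -0.74, 691.11], [0.0, 0.0, 0.0, 1.0]] -0.0295414491968332
tin_center 0.58 [276. 211.  26.  27.] 498 med [516.1 -27.1  22.4] lo [496.  -48.5   9.6] hi [542.8  -2.6  37.8]
basket 0.94 [392. 259. 116. 114.] 7668 med [464.3 224.9  31.8] lo [408.1 150.8   2.8] hi [561.9 296.5  85.6]
coaster 0.7 [283. 220.  50.  48.] 1212 med [532.5   0.2   4.9] lo [465.8 -57.6   2.1] hi [593.2  36.1   7.1]
dish_grip 0.94 [194. 156.  61.  62.] 2470 med [ 540.7 -259.3   22.6] lo [ 472.1 -339.5    8.7] hi [ 609.  -200.2  122.9]
dish 0.78 [194. 152.  64.  63.] 2371 med [ 542.7 -259.3   22.4] lo [ 473.1 -344.6    9.4] hi [ 609.3 -199
[... 2116 characters left out ...]
1  124.8]
dish_tab 0.68 [188. 127.  26.  24.] 511 med [762.9 117.2  36.7] lo [723.1  83.9   4.7] hi [782.9 141.2  68.5]
case_center 0.84 [294. 126.  44.  31.] 1185 med [ 750.6 -173.3   36.5] lo [ 713.4 -230.2   23.5] hi [ 790.7 -117.2   40.6]
votive_center 0.66 [188. 128.  25.  28.] 525 med [762.2 117.1  35.3] lo [723.1  83.8   3.9] hi [782.8 141.8  68.5]
comb_center 0.81 [239. 265.  59.  19.] 643 med [374.2 -12.2   4.8] lo [353.2 -83.8  -0.5] hi [398.   63.3   9. ]
opener_center 0.51 [229. 124.  17.  47.] 257 med [776.3   1.4   7.8] lo [716.  -14.6   4.4] hi [836.2  10.9  11.7]
opener_center 0.24 [237. 211.  36.  47.] 978 med [510.6  -5.5   6.4] lo [463.  -62.5   2.6] hi [584.5  32.7   9.8]
```

View pics/a.png

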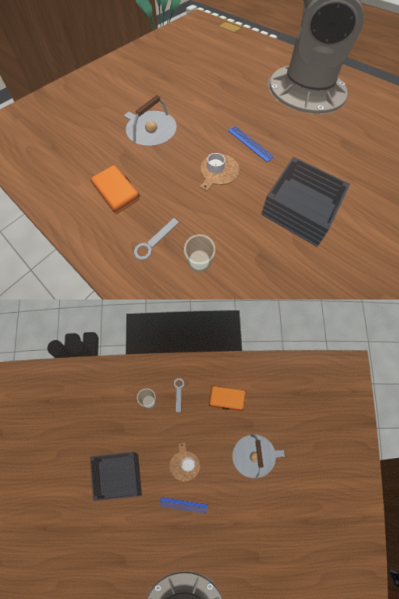

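The pictures show the dish at about (332,202) in top with its tab to the right (−y), the tin on the coaster at (241,211), and the coaster tab pointing up (+x). The basket is at (152,226). Next I'll refine the geometry with fits.

```bash
cat > fit.py <<'E'
from h import *
from scipy.optimize import least_squares
np.set_printoptions(precision=1,suppress=True)
def reg(q,p,P):
    r=regions_of(q,p)
    return r[0]["region"] if r else None
def circ(X,r):
    f=least_squares(lambda c:np.hypot(X[:,0]-c[0],X[:,1]-c[1])-r,np.median(X[:,:2],0),loss="soft_l1",f_scale=2); return f.x
def box(X): 
    (c,s,a)=cv2.minAreaRect(X[:,:2].astype(np.float32)); return np.array([*c,*s,a])
if __name__=="__main__":
  for c in("scene","top"):
    p=capture(c);P=cloud(p); print(c)
    G=lambda m:(lambda X:X[~np.isnan(X[:,0])])(P[m])
    m=regions_of("dish",p)[0]["region"]; m=cv2.dilate(m.astype(np.uint8),np.ones((7,7)))>0
    X=G(m)
    bar=X[X[:,2]>108]; b=box(bar); print("bar",len(bar),b,"z",np.percentile(bar[:,2],[5,50,95]),"med",np.median(bar,0))
    pc=np.linalg.svd(bar[:,:2]-bar[:,:2].mean(0))[2][0] if len(bar)<3000 else 0
    print("bar dir deg",np.degrees(np.arctan2(pc[1],pc[0])), "mean",bar.mean(0))
    rim=X[(X[:,2]>22)&(X[:,2]<40)]; c0=np.median(X[:,:2],0)
    d=np.hypot(*(rim[:,:2]-c0).T); R1=rim[(d>65)&(d<86)]; cc=circ(R1,76); 
    d=np.hypot(*(rim[:,:2]-cc).T); t=rim[(d>86)&(d<112)]; tm=np.median(t,0); print("dish c",cc,"rim n",len(R1),"tab n",len(t),tm,"ang",np.degrees(np.arctan2(*(tm[:2]-cc)[::-1])))
    low=X[(X[:,2]>-5)&(X[:,2]<6)]
    co=G(regions_of("coaster",p)[0]["region"]); 
    m=regions_of("coaster",p)[0]["region"].astype(np.uint8)
    H=cv2.convexHull(np.argwhere(m)[:,::-1].astype(np.int32))[:,0]
    E=np.array([P[v,u] for u,v in H]);E=E[~np.isnan(E[:,0])]
    E=E[E[:,2]<14]; cc=np.array([520,-15.]); 
    for _ in range(5):
        d=np.hypot(*(E[:,:2]-cc).T); cc=circ(E[d<62],54.5)
    d=np.hypot(*(co[:,:2]-cc).T); t=co[(d>60)&(d<88)]; tm=np.mean(t,0); print("coaster c",cc,"tab",tm,len(t),"ang",np.degrees(np.arctan2(*(tm[:2]-cc)[::-1])))
    T=G(regions_of("tin_center",p)[0]["region"]); top=T[T[:,2]>32]; print("tin rim",len(top),circ(top,23.5),np.median(top[:,2]),"allbox",box(T))
    B=G(regions_of("basket",p)[0]["region"]); top=B[B[:,2]>78]; print("basket",box(top),np.median(top[:,2]))
    ba=regions_of("ball_center",p)
    if ba: print("ball",np.median(G(ba[0]["region"]),0))
E
python3 fit.py; python3 -c "
from h import *
s=env.read_state();print(R.from_rotvec(s['orientation']).as_matrix().round(3),s['joints'])"
```

```text
scene
[[ 0.961  0.276  0.   ]
 [ 0.276 -0.961  0.   ]
 [ 0.    -0.    -1.   ]] [ 1.14148205  0.42607796  0.07391031  1.60599143 -0.03409557  1.11081072
 -0.06711566]Traceback (most recent call last):
  File "fit.py", line 17, in <module>
    bar=X[X[:,2]>108]; b=box(bar); print("bar",len(bar),b,"z",np.percentile(bar[:,2],[5,50,95]),"med",np.median(bar,0))
                                                              ~~~~~~~~~~~~~^^^^^^^^^^^^^^^^^^^^
    return _quantile_unchecked(
        a, q, axis, out, overwrite_input, method, keepdims, weights)
    return _ureduce(a,
                    func=_quantile_ureduce_func,
    ...<5 lines>...
                    overwrite_input=overwrite_input,
                    method=method)
    r = func(a, **kwargs)
    result = _quantile(arr,
                       quantiles=q,
    ...<2 lines>...
                       out=out,
                       weights=wgt)
    slices_having_nans = np.isnan(arr[-1, ...])
                                  ~~~^^^^^^^^^
IndexError: index -1 is out of bounds for axis 0 with size 0
```

```bash
python3 - <<'E'
s=open('fit.py').read()
s=s.replace('regions_of("dish",p)','near("dish",p,P,(540,-260))').replace('regions_of("coaster",p)','near("coaster",p,P,(520,-10))').replace('regions_of("tin_center",p)','near("tin_center",p,P,(516,-27))').replace('regions_of("basket",p)','near("basket",p,P,(475,230))')
s=s.replace('def circ','''def near(q,p,P,xy):
    for n in range(3):
        for r in regions_of(q,p):
            if np.hypot(*(np.nanmedian(P[r["region"]],0)[:2]-xy))<60: return [r]
    raise SystemExit("none "+q)
def circ''')
open('fit.py','w').write(s)
E
python3 fit.py
```

```text
scene
bar 323 [ 542.3 -261.   100.7   16.3    4.4] z [109.8 121.1 123.9] med [ 546.7 -257.1  121.1]
bar dir deg 3.6660629857421996 mean [ 545.5 -258.3  119. ]
dish c [ 538.8 -263.3] rim n 573 tab n 57 [ 549.5 -359.5   30. ] ang -83.66554886942271
coaster c [516.6 -12.8] tab [587.8  -5.5   4.7] 101 ang 5.879410229170978
tin rim 110 [519.2 -26.2] 35.81709957488209 allbox [506.6 -36.   82.1  44.8  36.6]
basket [482.8 222.6 154.1 150.6   4.8] 84.3167832914952
ball [ 545.9 -256.9   37.2]
top
bar 242 [ 538.9 -260.1   99.    14.8    4.6] z [111.9 123.6 126.8] med [ 537.6 -259.1  123.6]
bar dir deg -175.42816545616733 mean [ 538.3 -259.1  122.2]
dish c [ 539.6 -260.1] rim n 647 tab n 63 [ 545.9 -358.4   31. ] ang -86.33555330663025
coaster c [511.8 -14.7] tab [582.6  -7.1   6.1] 66 ang 6.101648840300639
tin rim 56 [515.6 -27.1] 38.0389408314536 allbox [515.3 -26.1  46.5  46.4  88.1]
basket [480.9 224.2 151.3 151.9   4.4] 86.35032909227544
ball [378.4   9.9   4.9]
```

Call:
apply_moves --steps '[1,490,-506,100,0,0,0,1,490,-506,100,0,0,0,1,490,-506,100,0,0,0,1,490,-506,100,0,0,0,1,490,-506,100,0,0,0,1,490,-506,100,0,0,0,1,490,-506,100,0,0,0,1,490,-506,100,0,0,0]'

```text
time: 2.67
ee_pos: [342.1, -355.7, 203.5]
orientation: [3.11, 0.438, 0.001]
contact_force: [1.2, -1.4, -0.5]
opening: 1.001
```

```bash
cat > go.py <<'E'
import sys
from h import *
def rel(x,y,z,yaw):
    s=env.read_state(); Rm=R.from_rotvec(s["orientation"]).as_matrix()
    yw=np.radians(yaw); Y=np.array([np.cos(yw),np.sin(yw),0]);Z=np.array([0,0,-1.]);T=np.stack([np.cross(Y,Z),Y,Z],1)
    print("t",round(s["time"],2),"tcp",np.round(s["ee_pos"],1),"yaw",round(np.degrees(np.arctan2(Rm[1,1],Rm[0,1])),2),"open",round(s["opening"],3),"F",np.round(s["contact_force"],1),"q",np.round(s["joints"],2))
    print("shift",np.round(Rm.T@(np.array([x,y,z])-s["ee_pos"]),1),"turn",np.round(R.from_matrix(Rm.T@T).as_rotvec(),4))
if __name__=="__main__": rel(*map(float,sys.argv[1:5]))
E
python3 go.py 517 -26.5 150 -74
```

```text
t 2.67 tcp [ 342.1 -355.7  203.5] yaw -73.98 open 1.001 F [ 1.2 -1.4 -0.5] q [ 0.75  0.19 -0.08  2.05  0.02  0.91 -0.64]
shift [ 258.9 -268.2   53.5] turn [ 0.0007 -0.0004  0.0003]
```

Call:
apply_moves --steps '[1,259,-268,54,0,0,0,1,259,-268,54,0,0,0,1,259,-268,54,0,0,0,1,259,-268,54,0,0,0,1,259,-268,54,0,0,0,1,259,-268,54,0,0,0,1,259,-268,54,0,0,0,1,259,-268,54,0,0,0]'

```text
time: 3.33
ee_pos: [497.0, -64.2, 155.9]
orientation: [3.11, 0.437, 0.002]
contact_force: [2.1, -1.5, 0.6]
opening: 1.001
```

Call:
apply_moves --steps '[1,0,0,0,0,0,0]'

```text
time: 3.42
ee_pos: [499.7, -56.8, 155.5]
orientation: [-3.108, -0.449, -0.005]
contact_force: [-1.8, 1.0, -0.2]
opening: 1.002
```

```bash
python3 go.py 517 -26.5 28 -74
```

```text
t 3.42 tcp [499.7 -56.8 155.5] yaw -73.56 open 1.002 F [-1.8  1.  -0.2] q [ 0.25  0.28 -0.3   2.06  0.11  0.81 -1.4 ]
shift [ 24.7 -24.1 127.6] turn [-0.0012 -0.0032  0.0076]
```

Call:
apply_moves --steps '[1,25,-24,40,0,0,0,1,25,-24,60,0,0,0,1,25,-24,85,0,0,0,1,25,-24,110,0,0,0,1,25,-24,120,0,0,0,1,25,-24,127,0,0,0,1,25,-24,127,0,0,0,1,25,-24,127,0,0,0]'

```text
time: 4.08
ee_pos: [517.7, -26.7, 29.4]
orientation: [-3.108, -0.448, -0.006]
contact_force: [0.0, -0.3, 1.9]
opening: 0.999
```

Call:
apply_moves --steps '[0,0,0,0,0,0,0,0,0,0,0,0,0,0,0,0,0,0,0,0,0,0,0,0,0,0,0,0,0,0,0,0,0,0,0]'

```text
time: 4.5
ee_pos: [518.4, -26.8, 30.8]
orientation: [-3.109, -0.448, -0.009]
contact_force: [-5.8, -0.8, 21.2]
opening: 0.564
```

```bash
python3 go.py 517 -26.5 150 -74; python3 -c "
from h import *
p=capture('scene');cv2.imwrite('pics/b.png',cv2.resize(p['img'][130:300,180:480,::-1],None,fx=2,fy=2))"
```

```text
t 4.5 tcp [518.4 -26.8  30.8] yaw -73.59 open 0.564 F [-5.8 -0.8 21.2] q [ 0.14  0.5  -0.26  2.1   0.23  0.56 -1.57]
shift [  -0.6   -0.7 -119.2] turn [ 0.     -0.0055  0.0072]
```

View pics/b.png

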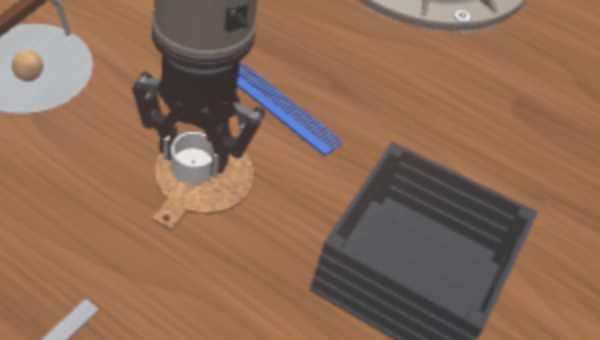

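The crop shows the jaws closed round the tin at about (193,157), with an opening of about 48 mm. Now I'll lift it straight up.

Call:
apply_moves --steps '[0,0,0,-10,0,0,0,0,0,0,-40,0,0,0,0,0,0,-80,0,0,0,0,0,0,-120,0,0,0,0,0,0,-130,0,0,0,0,0,0,-130,0,0,0]'

```text
time: 5.05
ee_pos: [519.6, -27.1, 165.2]
orientation: [3.109, 0.448, 0.019]
contact_force: [0.3, 0.4, -0.2]
opening: 0.569
```

```bash
python3 go.py 482 223 160 -85.5
```

```text
t 5.05 tcp [519.6 -27.1 165.2] yaw -73.61 open 0.569 F [ 0.3  0.4 -0.2] q [ 0.21  0.29 -0.32  2.02  0.12  0.84 -1.47]
shift [  34.5 -250.6    5. ] turn [ 0.0011 -0.0119  0.2075]
```

Call:
apply_moves --steps '[0,34,-250,5,0,0,0,0,34,-250,5,0,0,0,0,34,-250,5,0,0,0,0,34,-250,5,0,0,0,0,34,-250,5,0,0,0,0,34,-250,5,0,0,0,0,34,-250,5,0,0,0,0,34,-250,5,0,0,0]'

```text
time: 5.72
ee_pos: [480.5, 225.2, 159.7]
orientation: [-3.108, -0.455, -0.018]
contact_force: [0.1, -1.2, -0.4]
opening: 0.562
```

```bash
python3 go.py 482 223 80 -73.6
```

```text
t 5.72 tcp [480.5 225.2 159.7] yaw -73.33 open 0.562 F [ 0.1 -1.2 -0.4] q [-0.2   0.32 -0.43  2.    0.19  0.84 -2.01]
shift [-0.1  2.4 79.7] turn [ 0.0015 -0.0113  0.0047]
```

Call:
apply_moves --steps '[0,0,2,20,0,0,0,0,0,2,45,0,0,0,0,0,2,70,0,0,0,0,0,2,75,0,0,0,0,0,2,75,0,0,0,0.8,0,2,75,0,0,0,0.8,0,2,75,0,0,0,0.8,0,2,75,0,0,0]'

```text
time: 6.38
ee_pos: [482.7, 223.5, 86.1]
orientation: [-3.108, -0.455, -0.021]
contact_force: [0.5, 0.3, 0.5]
opening: 0.802
```

Call:
apply_moves --steps '[0.8,0,0,0,0,0,0,0.8,0,0,-40,0,0,0,0.8,0,0,-80,0,0,0,0.8,0,0,-120,0,0,0,0.8,0,0,-150,0,0,0,0.8,0,0,-150,0,0,0]'

```text
time: 6.88
ee_pos: [482.9, 224.6, 243.0]
orientation: [-3.105, -0.454, -0.035]
contact_force: [1.0, 0.3, 0.7]
opening: 0.8
```

```bash
python3 go.py 539.5 -260.5 230 -85.5
python3 - <<'E'
from h import *
p=capture('scene');cv2.imwrite('pics/c.png',cv2.resize(p['img'][130:320,180:480,::-1],None,fx=2,fy=2));P=cloud(p)
for r in regions_of("tin_center",p)[:2]: print(r["confidence"],np.nanmedian(P[r["region"]],0).round())
E
```

```text
t 6.88 tcp [482.9 224.6 243. ] yaw -73.36 open 0.8 F [1.  0.3 0.7] q [-0.16  0.22 -0.45  1.92  0.12  1.   -1.95]
shift [-84.9 481.   11.3] turn [-0.0021 -0.0226  0.2119]
0.93 [476. 223.  23.]
```

View pics/c.png

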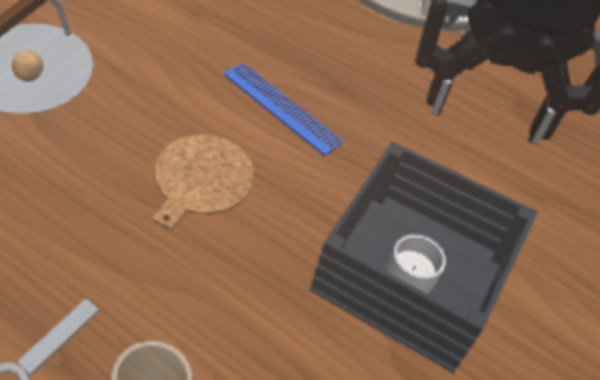

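The crop shows the tin lying upright in the basket at (415,260) and the coaster clear. I'll refit the coaster and dish while the view is clear, and move towards the dish.

```bash
sed -i 's/    T=G(near.*/    pass/' fit.py; python3 fit.py
```

```text
scene
bar 323 [ 542.5 -261.2  100.6   16.1    4. ] z [109.6 121.1 124.3] med [ 546.8 -257.3  121.1]
bar dir deg 3.5597132082090366 mean [ 545.7 -258.4  118.9]
dish c [ 538.4 -263. ] rim n 556 tab n 59 [ 548.4 -358.9   29.7] ang -84.02267409357283
coaster c [511.9 -13.4] tab [585.8  -6.    4.3] 153 ang 5.642123924549102
basket [483.2 222.8 153.  150.4   5.2] 84.49888259479997
ball [ 545.1 -257.6   36.7]
top
bar 238 [ 539.9 -260.   101.1   14.9    4.4] z [111.7 123.4 126.7] med [ 537.6 -258.9  123.4]
bar dir deg -175.67885997516825 mean [ 538.6 -259.2  122.2]
dish c [ 539.5 -259.8] rim n 649 tab n 67 [ 545.7 -357.8   31. ] ang -86.38440457158498
coaster c [510.5 -14.2] tab [582.8  -6.6   6. ] 80 ang 6.0636530117706515
basket [480.8 222.5 151.6 149.4   4. ] 86.15692550216
ball [ 534.3 -257.4   40.6]
```

Call:
apply_moves --steps '[1,-85,481,11,0,-0.02,0.21,1,-85,481,11,0,-0.02,0.21,1,-85,481,11,0,-0.02,0.21,1,-85,481,11,0,-0.02,0.21,1,-85,481,11,0,-0.02,0.21,1,-85,481,11,0,-0.02,0.21,1,-85,481,11,0,-0.02,0.21,1,-85,481,11,0,-0.02,0.21]'

```text
time: 8.25
ee_pos: [519.1, -109.9, 228.2]
orientation: [3.138, 0.127, -0.01]
contact_force: [1.7, 0.4, -0.4]
opening: 0.998
```

```bash
python3 go.py 539.5 -260.5 230 -85.5
```

```text
t 8.25 tcp [ 519.1 -109.9  228.2] yaw -85.37 open 0.998 F [ 1.7  0.4 -0.4] q [ 0.27  0.23 -0.21  1.94  0.06  0.99 -1.46]
shift [  8.2 151.7  -1.7] turn [0.0009 0.0066 0.0022]
```

Call:
apply_moves --steps '[1,10,152,-2,0,0.007,0,1,10,152,-2,0,0.007,0,1,10,152,-2,0,0.007,0,1,10,152,-2,0,0.007,0,1,10,152,-2,0,0.007,0,1,10,152,-2,0,0.007,0]'

```text
time: 8.75
ee_pos: [541.0, -262.5, 229.8]
orientation: [3.138, 0.122, -0.0]
contact_force: [-0.4, 1.1, 0.1]
opening: 1.0
```

```bash
python3 go.py 541 -260.5 115 -85.5
python3 - <<'E'
from h import *
p=capture('scene');cv2.imwrite('pics/d.png',cv2.resize(p['img'][60:250,80:330,::-1],None,fx=2.4,fy=2.4))
E
```

```text
t 8.75 tcp [ 541.  -262.5  229.8] yaw -85.55 open 1.0 F [-0.4  1.1  0.1] q [ 0.44  0.33 -0.12  1.79  0.05  1.02 -1.19]
shift [  0.2  -2.  114.8] turn [ 0.0009  0.0002 -0.0009]
```

View pics/d.png

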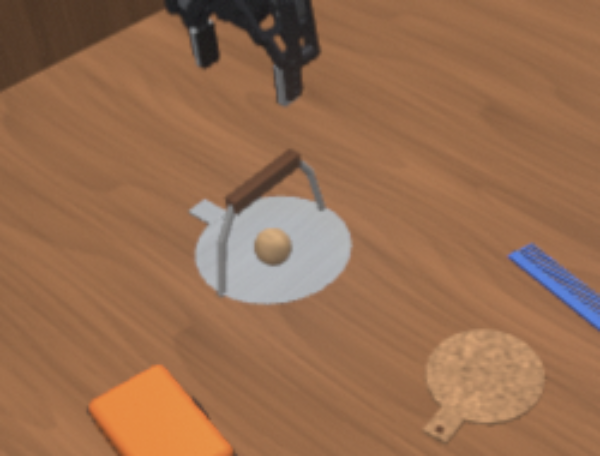

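The crop shows the open jaws above, straddling the bar (265,180), with the ball in the middle at (272,245). Now I'll descend.

Call:
apply_moves --steps '[1,0,-2,25,0,0,0,1,0,-2,55,0,0,0,1,0,-2,85,0,0,0,0.6,0,-2,105,0,0,0,0.4,0,-2,114,0,0,0,0.3,0,-2,114,0,0,0,0.3,0,-2,114,0,0,0,0.3,0,-2,114,0,0,0]'

```text
time: 9.47
ee_pos: [542.0, -258.6, 117.5]
orientation: [3.138, 0.126, 0.003]
contact_force: [-0.5, -0.4, -0.2]
opening: 0.311
```

```bash
python3 go.py 541 -260.5 115 -85.5
python3 - <<'E'
from h import *
p=capture('scene');P=cloud(p)
cv2.imwrite('pics/e.png',cv2.resize(p['img'][90:210,140:260,::-1],None,fx=4.5,fy=4.5))
E
```

```text
t 9.47 tcp [ 542.  -258.6  117.5] yaw -85.39 open 0.311 F [-0.5 -0.4 -0.2] q [ 0.43  0.46 -0.12  1.88  0.07  0.8  -1.22]
shift [-1.1  1.8  2.5] turn [ 0.0011 -0.0018  0.0019]
```

View pics/e.png

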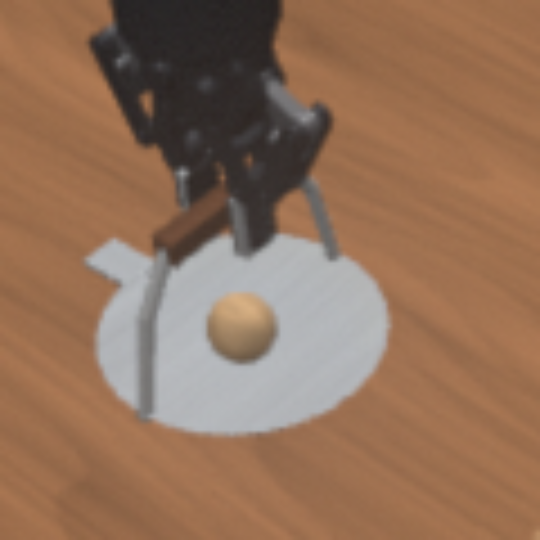

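The bar at (195,225) sits between the two fingertips. I'll centre on it and close gently.

Call:
apply_moves --steps '[0.3,-1,2,2,0,0,0,0.25,-1,2,2,0,0,0,0.22,-1,2,2,0,0,0,0.2,-1,2,2,0,0,0,0.18,-1,2,2,0,0,0,0.16,-1,2,2,0,0,0,0.12,-1,2,2,0,0,0,0,-1,2,2,0,0,0]'

```text
time: 10.18
ee_pos: [541.3, -261.2, 115.8]
orientation: [3.137, 0.126, 0.004]
contact_force: [0.3, -2.9, 3.8]
opening: 0.149
```

Call:
apply_moves --steps '[0,0,0,0,0,0,0,0,0,0,0,0,0,0,0,0,0,0,0,0,0,0,0,0,0,0,0,0]'

```text
time: 10.52
ee_pos: [541.3, -261.2, 115.8]
orientation: [3.137, 0.126, 0.004]
contact_force: [-0.2, -2.0, 1.7]
opening: 0.152
```

```bash
python3 go.py 541 -260.5 190 -85.5;  python3 - <<'E'
from h import *
p=capture('scene');P=cloud(p)
for q in("dish","ball_center"):
  for r in regions_of(q,p)[:2]: print(q,r["confidence"],r["bbox"],np.nanmedian(P[r["region"]],0).round(1))
E
```

```text
t 10.52 tcp [ 541.3 -261.2  115.8] yaw -85.41 open 0.152 F [-0.2 -2.   1.7] q [ 0.44  0.46 -0.12  1.88  0.08  0.8  -1.21]
shift [ -0.1  -0.6 -74.2] turn [ 0.0018 -0.0025  0.0015]
dish 0.63 [192.9, 156.4, 68.4, 59.8] [ 543.8 -259.8   21.9]
ball_center 0.61 [195.2, 161.9, 14.9, 14.8] [ 544.6 -257.    36.7]
```

Call:
apply_moves --steps '[0,0,0,-1,0,0,0,0,0,0,-4,0,0,0,0,0,0,-9,0,0,0,0,0,0,-16,0,0,0,0,0,0,-24,0,0,0,0,0,0,-31,0,0,0,0,0,0,-36,0,0,0,0,0,0,-38,0,0,0]'

```text
time: 11.33
ee_pos: [541.6, -261.3, 155.2]
orientation: [3.137, 0.125, 0.006]
contact_force: [0.1, -0.0, -2.3]
opening: 0.146
```

Call:
apply_moves --steps '[0,0,0,-1,0,0,0,0,0,0,-4,0,0,0,0,0,0,-10,0,0,0,0,0,0,-19,0,0,0,0,0,0,-29,0,0,0,0,0,0,-38,0,0,0,0,0,0,-44,0,0,0,0,0,0,-46,0,0,0]'

```text
time: 12.0
ee_pos: [542.0, -261.4, 202.8]
orientation: [3.136, 0.125, 0.009]
contact_force: [-0.1, -1.0, -2.8]
opening: 0.151
```

Call:
apply_moves --steps '[0,0,0,0,0,0,0,0,0,0,0,0,0,0,0,0,0,0,0,0,0]'

```text
time: 12.25
ee_pos: [541.8, -261.4, 202.5]
orientation: [3.136, 0.125, 0.008]
contact_force: [-0.7, 0.4, -2.9]
opening: 0.149
```

```bash
python3 go.py 511.5 -14 200 6;  cat > chk.py <<'E'
from fit import *
p=capture('scene');P=cloud(p)
import sys
xy=list(map(float,sys.argv[1:3]))
G=lambda m:(lambda X:X[~np.isnan(X[:,0])])(P[m])
X=G(near("dish",p,P,xy)[0]["region"]); X=X[X[:,2]<150]
n=X[(X[:,2]>env.read_state()["ee_pos"][2]-115)&(X[:,2]<env.read_state()["ee_pos"][2]-75)]
d=np.hypot(*(n[:,:2]-np.array(xy)).T); rim=n[(d>60)&(d<88)]
A=np.c_[rim[:,:2],np.ones(len(rim))]; co=np.linalg.lstsq(A,rim[:,2],rcond=None)[0]; print("rim plane slopes",co[:2].round(3),"z med",np.median(rim[:,2]))
c=circ(rim,76); d=np.hypot(*(n[:,:2]-c).T); t=np.median(n[(d>86)&(d<112)],0); print("dish c",c,"tab ang",np.degrees(np.arctan2(*(t[:2]-c)[::-1])))
for r in regions_of("ball_center",p)[:1]: print("ball",r["confidence"],np.nanmedian(P[r["region"]],0).round(1))
if len(sys.argv)>3: cv2.imwrite(f'pics/{sys.argv[3]}.png',p['img'][...,::-1])
E
python3 chk.py 541 -261 f
```

```text
t 12.25 tcp [ 541.8 -261.4  202.5] yaw -85.42 open 0.149 F [-0.7  0.4 -2.9] q [ 0.44  0.36 -0.13  1.82  0.05  0.96 -1.2 ]
shift [ -10.5 -249.     1.6] turn [ 6.6000e-03 -1.5000e-03 -1.5956e+00]
rim plane slopes [ 0. -0.] z med 113.6393545107291
dish c [ 544.7 -259.4] tab ang -86.3029723817217
ball 0.81 [ 545.5 -257.2  122.7]
```

View pics/f.png

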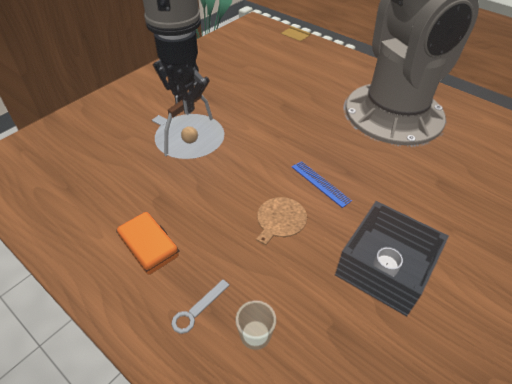

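The picture shows the dish in the air at (190,135), level, with the ball in the middle. Now I'll turn in gentle steps.

Call:
apply_moves --steps '[0,0,0,0,0,0,-0.01,0,0,0,0,0,0,-0.03,0,0,0,0,0,0,-0.075,0,0,0,0,0,0,-0.135,0,0,0,0,0,0,-0.195,0,0,0,0,0,0,-0.25,0,0,0,0,0,0,-0.285,0,0,0,0,0,0,-0.3]'

```text
time: 13.07
ee_pos: [541.7, -261.4, 202.2]
orientation: [3.081, 0.597, 0.007]
contact_force: [0.0, 1.0, -2.9]
opening: 0.152
```

Call:
apply_moves --steps '[0,0,0,0,0,0,-0.01,0,0,0,0,0,0,-0.03,0,0,0,0,0,0,-0.075,0,0,0,0,0,0,-0.135,0,0,0,0,0,0,-0.195,0,0,0,0,0,0,-0.25,0,0,0,0,0,0,-0.285,0,0,0,0,0,0,-0.3]'

```text
time: 13.73
ee_pos: [541.7, -261.4, 202.2]
orientation: [2.955, 1.054, 0.006]
contact_force: [-0.0, 0.3, -3.2]
opening: 0.152
```

```bash
python3 go.py 511.5 -14 200 6; python3 chk.py 541 -261
```

```text
t 13.73 tcp [ 541.7 -261.4  202.2] yaw -50.74 open 0.152 F [-0.   0.3 -3.2] q [ 0.54  0.36 -0.24  1.81  0.1   0.97 -0.64]
shift [ 133.1 -210.7    1.4] turn [ 5.900e-03  4.000e-04 -9.903e-01]
rim plane slopes [0. 0.] z med 113.37723246447524
dish c [ 544.2 -258.9] tab ang -51.7435584716722
ball 0.69 [ 545.9 -255.2  122.7]
```

Level and steady, so I'll do the remaining 0.99 rad.

Call:
apply_moves --steps '[0,0,0,0,0,0,-0.01,0,0,0,0,0,0,-0.03,0,0,0,0,0,0,-0.08,0,0,0,0,0,0,-0.15,0,0,0,0,0,0,-0.22,0,0,0,0,0,0,-0.28,0,0,0,0,0,0,-0.32,0,0,0,0,0,0,-0.33]'

```text
time: 14.55
ee_pos: [541.7, -261.4, 202.2]
orientation: [2.742, 1.524, 0.005]
contact_force: [0.2, -0.4, -2.3]
opening: 0.153
```

Call:
apply_moves --steps '[0,0,0,0,0,0,-0.01,0,0,0,0,0,0,-0.03,0,0,0,0,0,0,-0.08,0,0,0,0,0,0,-0.15,0,0,0,0,0,0,-0.22,0,0,0,0,0,0,-0.28,0,0,0,0,0,0,-0.32,0,0,0,0,0,0,-0.33]'

```text
time: 15.22
ee_pos: [541.7, -261.4, 202.2]
orientation: [2.452, 1.956, 0.004]
contact_force: [-0.4, 0.3, -2.5]
opening: 0.148
```

Call:
apply_moves --steps '[0,0,0,0,0,0,-0.01,0,0,0,0,0,0,-0.03,0,0,0,0,0,0,-0.08,0,0,0,0,0,0,-0.15,0,0,0,0,0,0,-0.22,0,0,0,0,0,0,-0.28,0,0,0,0,0,0,-0.32,0,0,0,0,0,0,-0.33]'

```text
time: 15.88
ee_pos: [541.7, -261.5, 202.2]
orientation: [2.094, 2.334, 0.002]
contact_force: [-0.1, -0.3, -2.0]
opening: 0.15
```

```bash
python3 go.py 511.5 -14 200 6; python3 chk.py 541 -261
```

```text
t 15.88 tcp [ 541.7 -261.5  202.2] yaw 6.2 open 0.15 F [-0.1 -0.3 -2. ] q [ 0.69  0.38 -0.43  1.8   0.19  0.99  0.28]
shift [249.3  -3.3   1.4] turn [0.0048 0.003  0.0035]
rim plane slopes [0. 0.] z med 113.23866349470097
dish c [ 544.6 -258.4] tab ang 3.8188738149405634
ball 0.57 [ 553.  -257.   122.6]
```

Call:
apply_moves --steps '[0,0.4,0,0,0,0,0,0,2.5,0,0,0,0,0,0,6.5,0,0,0,0,0,0,12.5,0,0,0,0,0,0,18.5,0,0,0,0,0,0,22.5,0,0,0,0,0,0,24.6,0,0,0,0,0,0,25,0,0,0,0,0]'

```text
time: 16.7
ee_pos: [539.1, -235.9, 202.2]
orientation: [2.098, 2.331, 0.003]
contact_force: [-0.9, 0.2, -2.2]
opening: 0.154
```

Call:
apply_moves --steps '[0,0.4,0,0,0,0,0,0,2.5,0,0,0,0,0,0,6.5,0,0,0,0,0,0,12.5,0,0,0,0,0,0,18.5,0,0,0,0,0,0,22.5,0,0,0,0,0,0,24.6,0,0,0,0,0,0,25,0,0,0,0,0]'

```text
time: 17.37
ee_pos: [536.5, -210.4, 202.3]
orientation: [2.097, 2.332, 0.003]
contact_force: [0.4, 0.1, -2.6]
opening: 0.151
```

```bash
python3 go.py 511.5 -14 200 6; python3 chk.py 536 -212 g;python3 -c "
import cv2;a=cv2.imread('pics/g.png');cv2.imwrite('pics/g.png',cv2.resize(a[40:240,100:340],None,fx=2.5,fy=2.5))"
```

```text
t 17.37 tcp [ 536.5 -210.4  202.3] yaw 6.09 open 0.151 F [ 0.4  0.1 -2.6] q [ 0.63  0.35 -0.46  1.86  0.19  0.97  0.2 ]
shift [198.   -4.1   1.7] turn [0.005  0.003  0.0015]
rim plane slopes [0. 0.] z med 113.31133637376792
dish c [ 539.6 -208.1] tab ang 3.851013232192364
ball 0.69 [ 544.3 -199.7  123.2]
```

View pics/g.png

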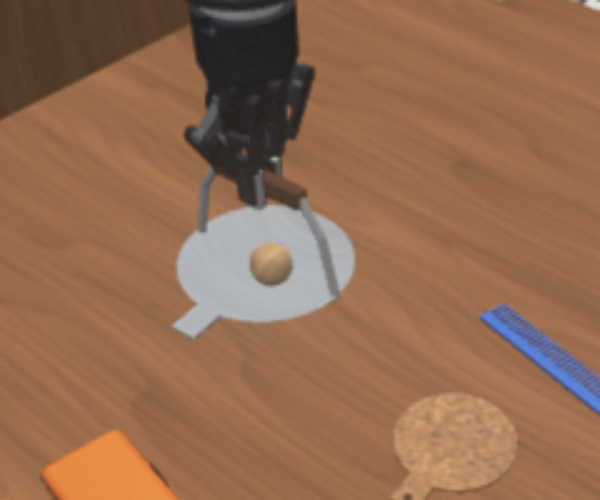

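The dish is level with the ball near its middle at (271,263), drifted slightly towards +y. I'll let it settle and check whether it's rolling.

Call:
apply_moves --steps '[0,0,0,0,0,0,0,0,0,0,0,0,0,0,0,0,0,0,0,0,0,0,0,0,0,0,0,0]'

```text
time: 17.85
ee_pos: [536.5, -211.3, 202.1]
orientation: [2.098, 2.331, 0.002]
contact_force: [0.7, 0.2, -2.7]
opening: 0.15
```

```bash
sed -i 's/co\[:2\].round(3)/*(f"{v:.3f}" for v in co[:2])/' chk.py; for i in 1 2 3; do python3 chk.py 536 -210; done
```

```text
rim plane slopes 0.000 0.000 z med nan
rim plane slopes 0.012 0.017 z med 112.96379430043214
dish c [ 539.6 -207.3] tab ang 3.3724539198143426
ball 0.48 [ 542.9 -198.   123.4]
rim plane slopes 0.011 0.017 z med 113.22382931205942
dish c [ 539.7 -207.3] tab ang 3.2123934372974134
ball 0.51 [ 542.9 -197.6  123.2]
  return _methods._mean(a, axis=axis, dtype=dtype,
  ret = ret.dtype.type(ret / rcount)
  ret = um.true_divide(
Traceback (most recent call last):
  File "chk.py", line 10, in <module>
    c=circ(rim,76); d=np.hypot(*(n[:,:2]-c).T); t=np.median(n[(d>86)&(d<112)],0); print("dish c",c,"tab ang",np.degrees(np.arctan2(*(t[:2]-c)[::-1])))
  File "fit.py", line 13, in circ
    f=least_squares(lambda c:np.hypot(X[:,0]-c[0],X[:,1]-c[1])-r,np.median(X[:,:2],0),loss="soft_l1",f_scale=2); return f.x
ValueError: Initial guess is outside of provided bounds
```

Call:
apply_moves --steps '[0,0.4,0,0,0,0,0,0,2,0,0,0,0,0,0,5,0,0,0,0,0,0,10,0,0,0,0,0,0,15,0,0,0,0,0,0,18,0,0,0,0,0,0,19.6,0,0,0,0,0,0,20,0,0,0,0,0]'

```text
time: 18.92
ee_pos: [534.4, -190.8, 202.2]
orientation: [2.097, 2.332, 0.002]
contact_force: [0.7, -0.3, -3.1]
opening: 0.15
```

Call:
apply_moves --steps '[0,0.4,0,0,0,0,0,0,2,0,0,0,0,0,0,5,0,0,0,0,0,0,10,0,0,0,0,0,0,15,0,0,0,0,0,0,18,0,0,0,0,0,0,19.6,0,0,0,0,0,0,20,0,0,0,0,0]'

```text
time: 19.58
ee_pos: [532.3, -170.4, 202.2]
orientation: [2.096, 2.332, 0.003]
contact_force: [0.4, 0.4, -2.5]
opening: 0.15
```

Call:
apply_moves --steps '[0,0,0,0,0,0,0,0,0,0,0,0,0,0,0,0,0,0,0,0,0]'

```text
time: 19.83
ee_pos: [532.3, -170.7, 202.2]
orientation: [2.096, 2.332, 0.002]
contact_force: [0.2, 0.3, -3.1]
opening: 0.157
```

```bash
cat > ball.py <<'E'
from h import *
for _ in range(2):
    p=capture('scene');P=cloud(p);t=env.read_state()["ee_pos"][:2]
    for r in regions_of("ball_center",p)[:1]: print("ball off",r["confidence"],(np.nanmedian(P[r["region"]],0)[:2]-t-[3.7,4.4]).round(1))
E
python3 go.py 511.5 -14 200 6; python3 ball.py
```

```text
t 19.83 tcp [ 532.3 -170.7  202.2] yaw 6.1 open 0.157 F [ 0.2  0.3 -3.1] q [ 0.59  0.32 -0.48  1.9   0.18  0.96  0.14]
shift [158.   -4.1   1.7] turn [0.0051 0.0033 0.0017]
ball off 0.79 [-1.1 15.5]
ball off 0.62 [-0.1 16.4]
```

```bash
cat > ball.py <<'E'
from h import *
from scipy.optimize import least_squares
def ball(c='scene'):
    p=capture(c);P=cloud(p);t=env.read_state()["ee_pos"]
    for r in regions_of("ball_center",p)[:2]:
        X=P[r["region"]];X=X[~np.isnan(X[:,0])]
        if np.hypot(*(np.median(X,0)[:2]-t[:2]))>50: continue
        f=least_squares(lambda c:np.linalg.norm(X-c,axis=1)-19,np.median(X,0)-[0,0,12],loss="soft_l1",f_scale=1.5)
        b=f.x
        # dish rim in the region around
        D=P.reshape(-1,3);D=D[~np.isnan(D[:,0])]
        d=np.hypot(*(D[:,:2]-t[:2]-[2,2]).T); m=(d>66)&(d<84)&(abs(D[:,2]-(t[2]-87))<8); rm=D[m]
        g=least_squares(lambda c:np.hypot(rm[:,0]-c[0],rm[:,1]-c[1])-76,t[:2],loss="soft_l1",f_scale=2).x
        D2=D[(d<82)&(abs(D[:,2]-(t[2]-95))<20)]; m2=D2
        A=np.c_[rm[:,:2]-g,np.ones(len(rm))];w=np.linalg.lstsq(A,rm[:,2],rcond=None)[0]
        print(c,"ball-tcp",(b-t).round(1),"n",len(X),"dish-tcp",(g-t[:2]).round(1),"ball-dish",(b[:2]-g).round(1),"slopes",w.round(3))
        return
    print(c,"no ball")
if __name__=="__main__":
    for c in("scene","top","scene"): ball(c)
E
python3 ball.py
```

```text
scene ball-tcp [ -4.5  13.  -89.6] n 241 dish-tcp [3.7 2.6] ball-dish [-8.2 10.4] slopes [1.60000e-02 1.50000e-02 1.14694e+02]
top ball-tcp [ -2.8  43.7 -86.9] n 975 dish-tcp [ 1.1 -5.3] ball-dish [-3.9 49.1] slopes [1.20000e-02 1.90000e-02 1.15059e+02]
scene ball-tcp [ -4.3  13.2 -89.7] n 245 dish-tcp [3.8 2.8] ball-dish [-8.1 10.4] slopes [1.60000e-02 1.20000e-02 1.14542e+02]
```

Call:
apply_moves --steps '[0,1.5,0,0,0,0,0,0,4.5,0,0,0,0,0,0,8,-0.2,0,0,0,0,0,11.5,-0.4,0,0,0,0,0,15,-0.6,0,0,0,0,0,18.5,-0.8,0,0,0,0,0,22,-1,0,0,0,0,0,24.5,-1,0,0,0,0]'

```text
time: 21.0
ee_pos: [528.7, -145.7, 202.1]
orientation: [2.096, 2.333, 0.003]
contact_force: [0.4, -0.4, -3.6]
opening: 0.152
```

Call:
apply_moves --steps '[0,2.5,0,0,0,0,0,0,5.5,0,0,0,0,0,0,9,-0.2,0,0,0,0,0,12.5,-0.4,0,0,0,0,0,16,-0.6,0,0,0,0,0,19.5,-0.8,0,0,0,0,0,22.5,-1,0,0,0,0,0,24.5,-1,0,0,0,0]'

```text
time: 21.67
ee_pos: [525.0, -120.9, 202.1]
orientation: [2.095, 2.333, 0.003]
contact_force: [0.1, 0.7, -2.3]
opening: 0.152
```

```bash
python3 go.py 509.5 -14 200 6; python3 -c "
from ball import *
ball();ball()"
```

```text
t 21.67 tcp [ 525.  -120.9  202.1] yaw 6.15 open 0.152 F [ 0.1  0.7 -2.3] q [ 0.53  0.29 -0.5   1.94  0.18  0.94  0.05]
shift [107.9  -4.    1.7] turn [0.0051 0.0032 0.0026]
scene ball-tcp [ -4.3  12.8 -89.5] n 211 dish-tcp [3.7 2.4] ball-dish [-8.  10.4] slopes [1.80000e-02 1.60000e-02 1.14425e+02]
scene ball-tcp [ -4.2  13.5 -89.6] n 272 dish-tcp [3.7 2.6] ball-dish [-7.9 10.8] slopes [1.80000e-02 1.30000e-02 1.14492e+02]
```

Ball steady at about 13 mm off, within the 22 mm limit. I'll continue in the same way.

Call:
apply_moves --steps '[0,1.5,0,0,0,0,0,0,4.5,0,0,0,0,0,0,8,-0.2,0,0,0,0,0,11.5,-0.4,0,0,0,0,0,15,-0.6,0,0,0,0,0,18.5,-0.8,0,0,0,0,0,22,-1,0,0,0,0,0,24.5,-1,0,0,0,0]'

```text
time: 22.53
ee_pos: [521.4, -96.7, 202.0]
orientation: [2.095, 2.333, 0.003]
contact_force: [0.6, -0.1, -2.1]
opening: 0.154
```

Call:
apply_moves --steps '[0,2.5,0,0,0,0,0,0,5.5,0,0,0,0,0,0,9,-0.2,0,0,0,0,0,12.5,-0.4,0,0,0,0,0,16,-0.6,0,0,0,0,0,19.5,-0.8,0,0,0,0,0,22.5,-1,0,0,0,0,0,24.5,-1,0,0,0,0]'

```text
time: 23.2
ee_pos: [517.7, -71.9, 201.9]
orientation: [2.095, 2.333, 0.003]
contact_force: [-0.5, 0.1, -2.4]
opening: 0.153
```

Call:
apply_moves --steps '[0,2.5,0,0,0,0,0,0,5.5,0,0,0,0,0,0,9,-0.2,0,0,0,0,0,12.5,-0.4,0,0,0,0,0,16,-0.6,0,0,0,0,0,19.5,-0.8,0,0,0,0,0,22.5,-1,0,0,0,0,0,24.5,-1,0,0,0,0]'

```text
time: 23.87
ee_pos: [514.0, -47.2, 201.9]
orientation: [2.095, 2.334, 0.003]
contact_force: [0.4, 0.3, -3.7]
opening: 0.153
```

Call:
apply_moves --steps '[0,2.5,0,0,0,0,0,0,5.5,0,0,0,0,0,0,9,-0.2,0,0,0,0,0,12.5,-0.4,0,0,0,0,0,16,-0.6,0,0,0,0,0,19.5,-0.8,0,0,0,0,0,22.5,-1,0,0,0,0,0,24.5,-1,0,0,0,0]'

```text
time: 24.53
ee_pos: [510.3, -22.5, 201.8]
orientation: [2.094, 2.334, 0.003]
contact_force: [0.7, -0.3, -2.4]
opening: 0.149
```

```bash
python3 go.py 509.5 -14 200 6; python3 -c "
from ball import *
ball();ball()"
```

```text
t 24.53 tcp [510.3 -22.5 201.8] yaw 6.2 open 0.149 F [ 0.7 -0.3 -2.4] q [ 0.4   0.26 -0.56  2.    0.17  0.93 -0.14]
shift [8.5 0.1 1.8] turn [0.0052 0.0031 0.0035]
scene ball-tcp [ -4.4  13.  -89.5] n 263 dish-tcp [3.4 2.2] ball-dish [-7.8 10.7] slopes [2.00000e-02 1.50000e-02 1.14173e+02]
scene ball-tcp [ -4.9  13.6 -89.5] n 295 dish-tcp [3.2 2.6] ball-dish [-8.1 11. ] slopes [1.90000e-02 1.40000e-02 1.14177e+02]
```

Call:
apply_moves --steps '[0,1,0,0,0,0,0,0,2.5,0,0,0,0,0,0,4.5,0,0,0,0,0,0,6,0,0,0,0,0,0,7.5,0,0,0,0,0,0,8,0,0,0,0,0,0,8,0,0,0,0,0,0,8,0,0,0,0,0]'

```text
time: 25.4
ee_pos: [509.5, -15.1, 201.8]
orientation: [2.094, 2.334, 0.003]
contact_force: [-0.4, -0.3, -2.8]
opening: 0.146
```

Call:
apply_moves --steps '[0,0,0,0,0,0,0,0,0,0,0,0,0,0,0,0,0,0,0,0,0,0,0,0,0,0,0,0,0,0,0,0,0,0,0,0,0,0,0,0,0,0,0,0,0,0,0,0,0,0,0,0,0,0,0,0]'

```text
time: 26.07
ee_pos: [509.5, -15.1, 201.8]
orientation: [2.094, 2.334, 0.003]
contact_force: [0.1, 0.1, -2.3]
opening: 0.153
```

```bash
python3 go.py 509.5 -14 200 6; python3 -c "
from ball import *
ball()
p=capture('top');a=p['img'];P=cloud(p)
q=capture('scene');Q=cloud(q)
cv2.imwrite('pics/z.png',cv2.resize(np.hstack([q['img'][90:350,100:470],a[100:360,100:400]])[...,::-1],None,fx=1.15,fy=1.15))
for n in('tin_center','case_center','votive_center','comb_center','opener_center'):
  for r in regions_of(n,q)[:1]: print(n,r['confidence'],np.nanmedian(Q[r['region']],0).round(1))
t=env.read_state()['ee_pos']
for X in(P,Q):
  D=X.reshape(-1,3);D=D[~np.isnan(D[:,0])];d=np.hypot(*(D[:,:2]-t[:2]-[2,2]).T)
  m=(d>88)&(d<106)&(abs(D[:,2]-(t[2]-87))<8);print('tab',m.sum(),(np.median(D[m],0)-t).round(1))
"
```

```text
t 26.07 tcp [509.5 -15.1 201.8] yaw 6.19 open 0.153 F [ 0.1  0.1 -2.3] q [ 0.39  0.25 -0.56  2.    0.17  0.93 -0.15]
shift [1.1 0.1 1.8] turn [0.0051 0.0033 0.0033]
scene ball-tcp [ -4.5  13.1 -89.5] n 267 dish-tcp [3.3 2.3] ball-dish [-7.7 10.9] slopes [1.90000e-02 1.40000e-02 1.14127e+02]
tin_center 0.72 [474.6 223.6  23.8]
case_center 0.7 [ 762.9 -161.7   35.2]
votive_center 0.86 [749.9 109.   38.7]
comb_center 0.7 [383.9  44.7   3.3]
opener_center 0.86 [786.9   3.1   6.8]
tab 0 [nan nan nan]
tab 103 [ 98.1   9.8 -84.9]
  return _methods._mean(a, axis=axis, dtype=dtype,
  ret = um.true_divide(
```

View pics/z.png

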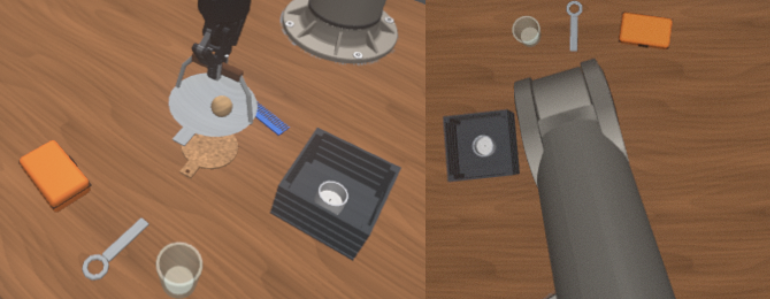

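The picture shows the dish held over the coaster at (212,105), with its tab parallel to the coaster's. The ball is at (221,105) near the middle and the tin is in the basket at (330,197). The bystanders are where they were. Handing in.

```bash
python3 -c "
from h import *
print(env.finish_job()); s=env.read_state(); print(s['time'],s['ee_pos'],s['opening'])"
```

```text
the job is handed in; nothing more can be done
None
the job is handed in; nothing more can be done
```

I dropped the tin in the basket, lifted the dish and turned it about 91.6° anticlockwise in the air. I then carried it over the coaster and handed the job in at about 26 s, still holding it. No verdict is reported, so the figures below are my own last checks:

| Check | Last reading | Limit |
|---|---|---|
| Tin in the basket | about 7 mm from the middle | 70 mm each way |
| Dish centre to coaster centre | under about 5 mm | 25 mm |
| Dish underside above the bench | about 86 mm (about 81 mm above the coaster's top) | 45–135 mm |
| Tab against the coaster's tab | within about 2° | 10° |
| Tilt | about 0.024 rad | 0.1 rad |
| Ball from the dish's middle | about 13 mm, not moving | 22 mm |

- **Ball drift:** the ball was near the middle after the lift but drifted during the carry. It stayed put once I slowed the moves.
- **Bystanders:** the case, votive cup and opener read within about 1 mm of where they started. The comb's reading was off by about 50 mm along its length because the dish partly hid it. Nothing came near it, so I take it as unmoved.
- **Cameras:** the scene and top cameras differed by 2–4 mm on most positions. In the last shot the arm hid the dish from the top camera, so the final dish and ball figures come from the scene camera and the arm's own pose.

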